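# Rock a wedged flask out of a shaker clamp

### The arm

A 6-joint arm with a two-finger parallel gripper is mounted at the origin on a cart in front of the work surface, level with it; the furniture and walls round the work are solid. World frame = base frame: x ahead of the robot, y to its left, z up, the work surface at z = 0. Lengths are in mm, angles in rad, forces in N, time in s.
With the tool pointing down it reaches from about 275 to 750 mm from the base axis. Payload 10.2 kg.
Tool frame: the origin (TCP) lies on the front face of the gripper's body, between the roots of the fingers; the fingertips stand 73 mm ahead of it and the grasp point (between the pads) lies 54 mm ahead of it; z points along the fingers, y is the line along which they close (so a half turn about z gives the same grasp; the last joint's range is limited). The gripper opens to 85 mm and grips with 20 to 120 N. Pads are 22 mm wide; open, the fingers measure 114 mm over their backs; the gripper's body (76 mm by 85 mm) begins 54 mm behind the grasp point. The pads swing forward as they close: fully open they stand 13 mm farther back than shut.
Start: joints at [0.892, 0.313, 1.498, -0, 1.331, -0.223], TCP at [231.108, 471.403, 303.894] pointing down, gripper open.
Joint ranges: [-2.94, 2.94], [-0.97, 2.17], [0.19, 2.56], [-1.23, 4.37], [0.02, 3.11], [-2.88, 2.88]. Speed limits (rad/s): [2.39, 2.39, 3.01, 3.14, 3.14, 3.14].

### API

Orientations are given as a unit quaternion [w, x, y, z].
In Python, from rig import * gives the robot as it stands.
- The arm moves only by the tool step_arm, never from a script. Its argument "plan" is a list of rows, each an object with "offset": the shift along the tool's x, y, z in cm, a list of three; "rot": the turn, a rotation vector about the tool's x, y, z in degrees, a list of three; "gripper": the finger opening in cm, from 0 to 8.54. In form: [{"offset": [x, y, z], "rot": [wx, wy, wz], "gripper": gripper}, ...]. A call has 1 to 12 rows; each row is the pose to reach, as a shift and turn from the pose commanded when the call began, along the tool's axes at that moment; what a row does not reach only later rows make up. A row lasts 1/10 s, in which the tool goes at most 50 mm and 8.59 degrees, less where a joint would pass 70% of its speed; a pose out of reach is approached as far as the arm can. A call with a gripper value outside its range is refused whole. The fingers move at their own pace and stop on an object; "squeeze" is the grip in N (left out, the last holds). Time passes only in rows, so rows that repeat a pose let the fingers close. It gives the time, the measured TCP pose, the force, the opening and the grip force at its end, in the units of the state.
- sense(): the state, without advancing time (a new reading comes with each control period).
- capture(name): name is "side" or "top"; returns a dict with "color" (420x560x3 uint8, red, green, blue), "depth" (420x560 float32, mm along the optical axis (not along the pixel's ray), 0 where there is no reading), "vertical_fov" (degrees; the focal length in pixels is half the picture's height over the tangent of half this angle, whatever the lens; pixels are square), "cx", "cy" (the principal point, pixels), "rvec" (rotation vector, rad) and "tvec" (3), from world to camera coordinates, as OpenCV has them. Camera axes: x right, y down, z forward; pixel columns grow to the right and rows downward; lengths in mm; the calibration is good to about 2 mm. A picture is of the moment at which its call begins.
- finish_job(): hands the job in; it is judged then, once.
The state is a dict: "time_s": time; "joints": joint angles; "dq": joint speeds; "tau": joint torques, N m; "eef_pos": TCP position; "ee_rot": TCP orientation; "force": force on the tool from outside, world axes, zero at the start; "wrist_torque": the same for the moment, N m; "grip_width": opening from 0.0 (shut) to 1.0 (fully open); "grip_force": force on a finger pad.
Only numpy, scipy, OpenCV 4.12 (cv2) and the standard library are available. Lean on these libraries where they do the work, as an engineer would, in place of code of your own. Each camera call takes 0.05 s, during which the arm holds its last target. There are 200 camera calls.

### The job

The conical flask is wedged under the two stiff orange-tipped claws of the shaker clamp. Hold it by its neck, rock it over towards one claw and then towards the other, its foot staying down in the cup, until both claws have been pushed well back out of its way; only then lift it straight up and out and stand it upright, wholly on the round cork coaster, and let go. Never touch the clamp or its claws with the gripper, and leave the other glassware and bottles standing where they are.

Things in the scene. Friction and masses are not known exactly. Their poses are not given: they have to be found in the camera images.
- flask: Conical flask, green contents, beige stopper, 131 mm tall, 0.2 kg. Origin: centre of its underside, z up its axis. Foot 70 mm across up to 8 mm high; the cone narrows evenly to 36 mm across at 78 mm height; straight neck 36 mm across from 78 to 113 mm, the only place to grip; stopper above (not grippable).
- flask_neck (a point): Point on the flask's axis 98 mm above its underside, in the middle of the neck; the place to grip. Gripped with the fingers closing along the rocking direction (the clamp's y) the flask tilts with the tool; pinched across it (along the clamp's x) it swivels between the pads and its foot slides out of the cup.
- clamp: Clamp fixed to the table: aluminium plate 120 (x) x 164 (y) x 8 mm; steel cup, inside 74 mm, rim 33 mm above the table, floor (flask stands on it) 10 mm above the origin, which is the centre of the plate's underside, z up. Claws on its +y (left) and -y (right) sides, fixed guide leaves 41 mm high at +x and -x. Rocking: tilt the flask about the clamp's x on its foot's edge, neck towards +y or -y.
- claw_left (a joint): How far (m, 0 closed to 0.016) the claw on the clamp's +y side has slid outwards, along the clamp's +y; starts at 0 to 0.002. Stiff (18 N), no spring: stays where pushed. With both at 0.008 the flask's foot passes freely; tilting the flask some 0.35 rad towards a claw pushes it that far. Straight up between closed claws the flask wedges: some 75 N, against 17 N at the neck to rock it.
- claw_right (a joint): The same for the claw on the clamp's -y side, sliding towards -y.
- claw_left_tip (a point): Middle of the left claw's orange roller (radius 4 mm, 30 mm long along the clamp's x), on a steel leaf 22 mm wide that slides outwards as a whole. Closed, the roller's middle lies at y = +31 mm of the clamp, 56 mm above the table, at the flask's cone.
- claw_right_tip (a point): The same on the right claw, mirrored (roller at y = -31 mm when closed).
- coaster: Round cork coaster fixed to the table, 100 mm across, 4 mm thick; origin: centre of its underside. The flask goes on it.
- bottle_small: Small clear glass bottle, 63 mm across, 128 mm tall, bystander. Origin: centre of its underside, z up.
- cylinder: Glass measuring cylinder on a six-sided foot 59 x 68 mm, 172 mm tall, bystander. Origin: centre of its underside, z up.
- beaker: Glass beaker with green contents, 78 mm across, 93 mm tall, bystander. Origin: centre of its underside, z up.
- wash_bottle: White wash bottle with red cap and a bent spout, 65 (x) x 91 (y) mm, 208 mm tall, bystander between the clamp and the coaster. Origin: centre of its underside, z up.
Things that resemble listed ones, but are neither listed nor needed, are in the scene too. There is more than one size of the coaster; the job needs the smallest.

How it is judged:
By the outcome, as a careful person would: the job done as asked, in the order asked, and still so for the second after the job is handed in, with the robot touching nothing.
It also fails if it takes over 59 s, if anything falls off the work surface, if the arm or the gripper's body presses on something with over 40 N, if the wrist force passes 120 N, or if a joint passes its speed limit or range.

## Working session

There is one attempt and no reset: what is moved stays moved. The work goes in short steps, Python scripts to look and compute and a tool call to move; the robot and the scene stay as the last step left them, time stands still between calls to the robot, and variables do not carry over. Pictures are saved under pics/ and viewed, at most 10 in all, crops included, and the job is handed in when it is done.

Besides the shell and the picture viewer there is one more tool, called after "Emit:" in YAML: its name, and indented under it one key for each argument. step_arm: Moves the arm, as the interface text tells. Its arguments: {"type":"object","properties":{"plan":{"type":"array"},"squeeze":{"type":"number"}},"required":["plan"]}

```bash
mkdir -p pics; cat > h.py <<'E'
from rig import *
import numpy as np, cv2
from scipy.spatial.transform import Rotation as R
def cloud(c):
    h,w=c["depth"].shape; f=h/2/np.tan(np.radians(c["vertical_fov"])/2)
    u,v=np.meshgrid(np.arange(w),np.arange(h)); d=c["depth"]
    P=np.stack([(u-c["cx"])*d/f,(v-c["cy"])*d/f,d],-1)
    M=R.from_rotvec(np.ravel(c["rvec"])).as_matrix()
    W=(P-np.ravel(c["tvec"]))@M
    W[d==0]=np.nan
    return W
E
python3 - <<'E'
from h import *
s=sense(); print(s)
for n in("side","top"):
    c=capture(n); cv2.imwrite(f"pics/{n}0.png",c["color"][:,:,::-1]); np.savez(f"{n}0.npz",color=c["color"],W=cloud(c))
    M=R.from_rotvec(np.ravel(c["rvec"])).as_matrix(); print(n,-M.T@np.ravel(c["tvec"]),M[2])
E
```

```text
{'time_s': 0.0, 'joints': array([ 8.91646414e-01,  3.13440918e-01,  1.49840946e+00,  1.47895371e-05,
        1.33102360e+00, -2.23389568e-01]), 'dq': array([ 0.0004455 , -0.00223447, -0.00072583, -0.00078938,  0.00195571,
        0.0012158 ]), 'tau': array([ 2.95139907e-04, -4.12254453e+01, -2.59742618e+01, -1.83724292e-04,
        4.02267091e-03, -8.35689406e-06]), 'eef_pos': array([230.97586638, 471.28096259, 303.35007024]), 'ee_rot': array([-2.85860263e-04,  2.25914677e-01,  9.74146882e-01, -5.73393678e-04]), 'force': array([-0.29483331, -0.60848447,  0.50055757]), 'wrist_torque': array([0.02932577, 0.01744592, 0.02601021]), 'grip_force': 0.0, 'grip_width': 1.002098119559311}
side [ 178.25875554 -813.87797018  480.63613024] [ 0.40360221  0.82389532 -0.39787153]
top [ 407.82614544   27.26706    1102.48139885] [ 0.18763187 -0.0266113  -0.98187887]
```

View pics/side0.png

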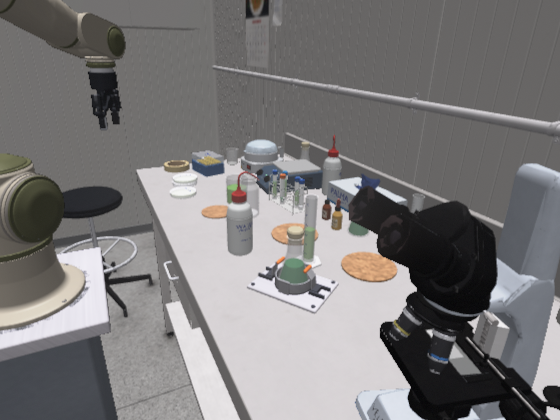

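View pics/top0.png

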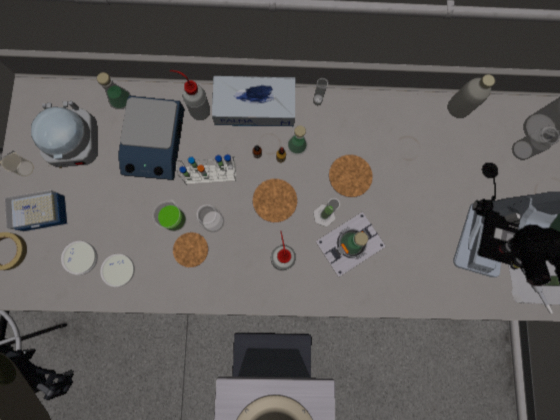

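Top view: the flask in the clamp is at (352,243). Other flasks that could be mistaken for it stand free at (298,140) and (115,95). There are three coasters, at (190,250), (275,200) and (350,175), and (190,250) looks smallest. The wash bottle is at (283,257), with a second one at (195,95). The cylinder is at (328,212), the small bottle at (210,218) and the beaker at (168,215).

```bash
python3 - <<'E'
from h import *
t=np.load("top0.npz");W=t["W"];C=t["color"]
hsv=cv2.cvtColor(C,cv2.COLOR_RGB2HSV)
m=((hsv[...,0]>5)&(hsv[...,0]<20)&(hsv[...,1]>90)&(hsv[...,2]>90)).astype(np.uint8)
n,l,st,ce=cv2.connectedComponentsWithStats(m)
for i in range(1,n):
    if st[i,4]>15:
        P=W[l==i];P=P[~np.isnan(P[:,0])]
        if len(P)==0: continue
        (c,r)=cv2.minEnclosingCircle(P[:,:2].astype(np.float32))
        print("orange",ce[i].round(),st[i,4],np.median(P,0).round(),"circ",np.round(c,1),round(r,1))
# heights near things
for nm,(u,v),r in [("wash",(283,257),22),("cyl",(328,212),22),("small",(210,218),18),("beaker",(168,215),18)]:
    P=W[v-r:v+r,u-r:u+r].reshape(-1,3);P=P[P[:,2]>15]
    print(nm,P.min(0).round(),P.max(0).round(),np.median(P,0).round())
# plate: z 3..14 around the flask
sub=W[200:290,300:400]; 
mm=((sub[...,2]>4)&(sub[...,2]<14)&(hsv[200:290,300:400,2]>120))
P=sub[mm][:,:2].astype(np.float32)
c0=np.median(P,0);P=P[np.linalg.norm(P-c0,axis=1)<115]
print("plate",len(P),cv2.minAreaRect(P))
for n in("top","side"):
    d=np.load(n+"0.npz");W=d["W"];c=np.array([c0[0],c0[1]])
    near=np.linalg.norm(W[...,:2]-c,axis=-1)<110
    for a,b in((80,90),(90,100),(100,110),(110,120),(120,128),(128,145),(145,170)):
        q=W[near&(W[...,2]>a)&(W[...,2]<b)]
        if len(q)>4:print(n,a,b,len(q),np.median(q,0).round(1),q.min(0).round(),q.max(0).round())
c=t["color"][190:300,290:410];s=np.load("side0.npz")["color"][210:320,235:355]
cv2.imwrite("pics/crop0.png",cv2.resize(np.hstack([c,s]),None,fx=3.3,fy=3.3,interpolation=cv2.INTER_CUBIC)[:,:,::-1])
E
```

```text
orange [350. 175.] 1431 [ 721. -206.    5.] circ [ 722.4 -207.1] 65.1
orange [200. 168.] 43 [700. 217. 108.] circ [708.6 223.4] 18.0
orange [275. 200.] 1506 [640.  16.   5.] circ [641.4  15.6] 64.6
orange [190. 249.] 952 [492. 251.   4.] circ [492.5 250.5] 48.9
orange [345. 248.] 37 [ 501. -178.   58.] circ [ 502.6 -180.6] 15.9
wash [440. -40.  27.] [517.  23. 209.] [469.  -5. 128.]
cyl [ 543. -196.   15.] [ 615. -113.  175.] [ 595. -130.  111.]
small [543. 160.  15.] [604. 220. 133.] [569. 185.  96.]
beaker [541. 267.  15.] [618. 339.  96.] [578. 304.  56.]
plate 1435 ((524.8792114257812, -188.05775451660156), (217.6221466064453, 194.74929809570312), 74.73149871826172)
top 80 90 36 [ 525.9 -187.9   85.3] [ 505. -214.   80.] [ 613. -115.   90.]
top 90 100 23 [ 588.2 -139.8   94.3] [ 506. -197.   90.] [ 614. -116.   99.]
top 100 110 26 [ 588.8 -135.3  104.6] [ 506. -199.  100.] [ 613. -115.  110.]
top 110 120 18 [ 598.2 -127.1  115.1] [ 509. -192.  111.] [ 614. -115.  120.]
top 120 128 35 [ 531.6 -186.6  123.4] [ 504. -209.  120.] [ 613. -115.  128.]
top 128 145 179 [ 522.7 -198.2  139.2] [ 505. -219.  128.] [ 613. -115.  145.]
top 145 170 55 [ 602.9 -129.7  157.1] [ 587. -141.  145.] [ 615. -115.  170.]
side 80 90 129 [ 522.4 -212.2   85. ] [ 502. -225.   80.] [ 612. -126.   90.]
side 90 100 114 [ 523.2 -211.    94.7] [ 504. -223.   90.] [ 610. -124.  100.]
side 100 110 112 [ 525.7 -210.1  104.6] [ 504. -224.  100.] [ 609. -124.  110.]
side 110 120 111 [ 523.7 -211.5  115.1] [ 504. -223.  110.] [ 613. -128.  120.]
side 120 128 90 [ 523.1 -213.4  124.1] [ 502. -225.  120.] [ 611. -128.  128.]
side 128 145 266 [ 522.5 -206.7  138.7] [ 503. -224.  128.] [ 610. -125.  145.]
side 145 170 143 [ 595.8 -139.6  159.7] [ 586. -146.  145.] [ 614. -117.  170.]
```

View pics/crop0.png

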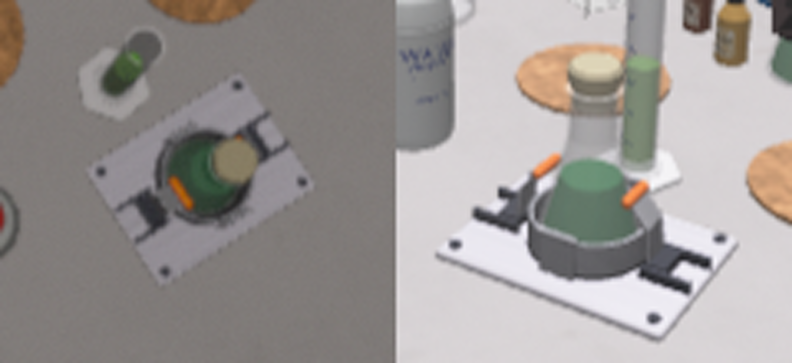

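The close crop confirms the choice: the flask is in the cup between the two orange rollers, at about (176,192) in the top half of the crop. The plate corners in the crop are (237,75), (312,185), (165,283) and (90,170). Of the coasters, the one at (492,250) measures r≈49 mm, so it is the smallest.

```bash
python3 - <<'E'
from h import *
from scipy.optimize import least_squares
c=capture("top");W=cloud(c)
M=R.from_rotvec(np.ravel(c["rvec"])).as_matrix();o=-M.T@np.ravel(c["tvec"]);f=210/np.tan(np.radians(c["vertical_fov"])/2)
def ray(u,v,z):
    d=M.T@np.array([(u-c["cx"])/f,(v-c["cy"])/f,1]);return (o+d*(z-o[2])/d[2])[:2]
K=np.array([ray(290+u/3.3-.35,190+v/3.3-.35,8) for u,v in((237,75),(312,185),(165,283),(90,170))])
print(K.round(1),"centre",K.mean(0).round(1),[np.linalg.norm(K[i]-K[i-1]).round(1) for i in range(4)])
e=(K[0]-K[3])+(K[1]-K[2]);print("long dir deg",np.degrees(np.arctan2(e[1],e[0])))
for n in("top","side"):
    W=np.load(n+"0.npz")["W"];near=np.linalg.norm(W[...,:2]-[522,-203],axis=-1)<35
    for a,b in((88,122),(128,136),(136,146)):
        q=W[near&(W[...,2]>a)&(W[...,2]<b)]
        if len(q)<8: continue
        s=least_squares(lambda p:np.linalg.norm(q[:,:2]-p[:2],axis=1)-p[2],[522,-203,18],loss="soft_l1").x
        print(n,a,b,len(q),"fit",s.round(1),"med",np.median(q,0).round(1),"ext",((q.min(0)+q.max(0))/2).round(1),q[:,2].max().round(1))
    C=np.load(n+"0.npz")["color"];h=cv2.cvtColor(C,cv2.COLOR_RGB2HSV)
    q=W[(np.linalg.norm(W[...,:2]-[522,-203],axis=-1)<60)&(h[...,0]<15)&(h[...,1]>180)&(W[...,2]>40)]
    for g in(q[q[:,1]>-203],q[q[:,1]<-203]):
        if len(g):print("roller",len(g),g.mean(0).round(1))
E
```

```text
[[ 610.3 -237.4]
 [ 515.  -301.2]
 [ 428.4 -172.4]
 [ 523.3 -107.9]] centre [ 519.3 -204.7] [np.float64(156.0), np.float64(114.6), np.float64(155.2), np.float64(114.7)]
long dir deg -56.102404078477335
top 88 122 32 fit [ 521.1 -203.8   16.3] med [ 513.4 -190.2  101.3] ext [ 518.6 -195.9  104.9] 121.6
top 128 136 12 fit [ 521.3 -203.2   16.6] med [ 520.6 -189.2  134.1] ext [ 522.2 -202.9  132.7] 135.9
top 136 146 136 fit [ 520.  -202.9   11.8] med [ 520.2 -202.8  139.7] ext [ 520.3 -203.5  139.8] 143.6
roller 10 [ 501.2 -176.3   59.1]
side 88 122 215 fit [ 520.2 -205.9   15.8] med [ 512.7 -218.9  103.6] ext [ 518.3 -211.3  104.7] 121.4
side 128 136 52 fit [ 520.1 -205.9   16.8] med [ 511.1 -219.   131.2] ext [ 517.5 -211.6  131.6] 135.1
side 136 146 129 fit [ 518.3 -209.3   12.4] med [ 516.6 -212.3  141. ] ext [ 518.5 -207.9  139.4] 142.8
```

Emit:
step_arm:
  plan:
    - {"offset":[0,0,-4],"rot":[0,0,0],"gripper":8.5}
    - {"offset":[-4.6,-4,-4],"rot":[0,0,8],"gripper":8.5}
    - {"offset":[-9.2,-8,-4],"rot":[0,0,16],"gripper":8.5}
    - {"offset":[-13.8,-12,-4],"rot":[0,0,24],"gripper":8.5}
    - {"offset":[-18.4,-16,-4],"rot":[0,0,32],"gripper":8.5}
    - {"offset":[-23,-20,-4],"rot":[0,0,40],"gripper":8.5}
    - {"offset":[-27.6,-24,-4],"rot":[0,0,48],"gripper":8.5}
    - {"offset":[-32.2,-28,-4],"rot":[0,0,56],"gripper":8.5}
    - {"offset":[-36.8,-32,-4],"rot":[0,0,64],"gripper":8.5}
    - {"offset":[-41.4,-36,-4],"rot":[0,0,72],"gripper":8.5}
    - {"offset":[-46,-40,-4],"rot":[0,0,80],"gripper":8.5}
    - {"offset":[-46,-40,-4],"rot":[0,0,80],"gripper":8.5}

```text
time_s: 1.35
eef_pos: [445.2, -37.5, 343.9]
ee_rot: [-0.0, 0.801, 0.599, 0.0]
force: [1.8, 0.9, 1.1]
grip_width: 0.992
grip_force: 0.0
```

```bash
cat >> h.py <<'E'
def rel(target, yaw_y=None):
    """offset (cm, tool axes) to a world TCP target with yaw change (deg)"""
    s=sense(); T=R.from_quat(np.roll(s["ee_rot"],-1)); d=T.inv().apply(np.array(target)-s["eef_pos"])/10
    y=T.apply([0,1,0]); a=np.degrees(np.arctan2(y[1],y[0]))
    print("t",s["time_s"],"pos",s["eef_pos"].round(1),"ydir",round(a,2),"z",T.apply([0,0,1]).round(3),"F",s["force"].round(1),"off cm",d.round(2),"rotz",None if yaw_y is None else round(-(yaw_y-a),2))
E
python3 -c "
from h import *
rel([520.5,-204.5,344],-56.1)"
```

```text
t 1.35 pos [445.2 -37.5 343.9] ydir -16.37 z [ 0.  0. -1.] F [1.8 0.9 1.1] off cm [-1.390e+01  1.193e+01 -1.000e-02] rotz 39.73
```

Emit:
step_arm:
  plan:
    - {"offset":[-2.8,2.4,0],"rot":[0,0,8],"gripper":8.5}
    - {"offset":[-5.6,4.8,0],"rot":[0,0,16],"gripper":8.5}
    - {"offset":[-8.4,7.2,0],"rot":[0,0,24],"gripper":8.5}
    - {"offset":[-11.2,9.6,0],"rot":[0,0,32],"gripper":8.5}
    - {"offset":[-13.9,11.93,0],"rot":[0,0,39.7],"gripper":8.5}
    - {"offset":[-13.9,11.93,3],"rot":[0,0,39.7],"gripper":8.5}
    - {"offset":[-13.9,11.93,6],"rot":[0,0,39.7],"gripper":8.5}
    - {"offset":[-13.9,11.93,6],"rot":[0,0,39.7],"gripper":8.5}
    - {"offset":[-13.9,11.93,6],"rot":[0,0,39.7],"gripper":8.5}

```text
time_s: 2.25
eef_pos: [521.1, -202.0, 284.6]
ee_rot: [-0.0, 0.956, 0.294, -0.0]
force: [-0.0, 0.6, 1.5]
grip_width: 0.995
grip_force: 0.0
```

```bash
python3 - <<'E'
from h import *
rel([520.5,-204.5,163],-56.1)
s=capture("side")["color"][120:320,210:410];t=capture("top")["color"][150:350,270:470]
cv2.imwrite("pics/c1.png",cv2.resize(np.hstack([t,s]),None,fx=2,fy=2,interpolation=cv2.INTER_CUBIC)[:,:,::-1])
E
```

```text
t 2.25 pos [ 521.1 -202.   284.6] ydir -55.8 z [-0. -0. -1.] F [-0.   0.6  1.5] off cm [-0.19  0.18 12.16] rotz 0.3
```

View pics/c1.png

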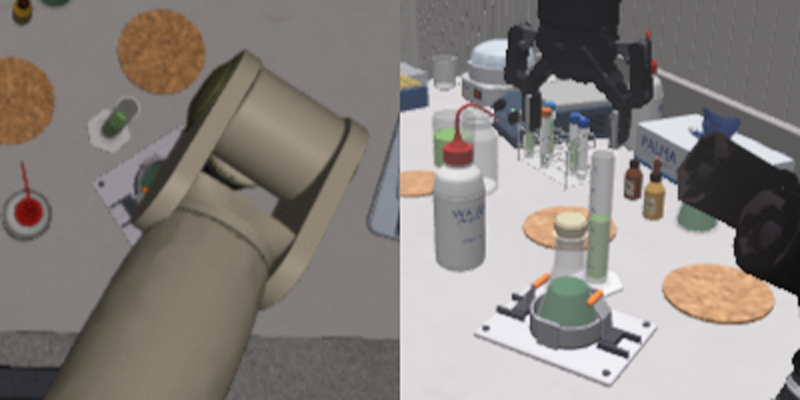

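The gripper hangs straight over the flask (stopper at (570,225)), clear of the cylinder at (600,210) and the wash bottle at (460,190). Next I'll descend.

Emit:
step_arm:
  plan:
    - {"offset":[0,0,3],"rot":[0,0,0],"gripper":8.5}
    - {"offset":[0,0,6],"rot":[0,0,0],"gripper":8.5}
    - {"offset":[0,0,9],"rot":[0,0,0],"gripper":8.5}
    - {"offset":[0,0,11],"rot":[0,0,0],"gripper":8.5}
    - {"offset":[0,0,12.1],"rot":[0,0,0],"gripper":8.5}
    - {"offset":[0,0,12.1],"rot":[0,0,0],"gripper":8.5}
    - {"offset":[0,0,12.1],"rot":[0,0,0],"gripper":8.5}

```text
time_s: 3.05
eef_pos: [521.5, -202.3, 164.4]
ee_rot: [0.001, 0.956, 0.294, 0.001]
force: [-0.0, 0.2, 0.5]
grip_width: 0.997
grip_force: 0.0
```

```bash
python3 - <<'E'
from h import *
rel([520.5,-204.5,163],-56.1)
E
```

```text
t 3.05 pos [ 521.5 -202.3  164.4] ydir -55.81 z [ 0.002 -0.001 -1.   ] F [-0.   0.2  0.5] off cm [-0.21  0.13  0.14] rotz 0.29
```

Emit:
step_arm:
  plan:
    - {"offset":[-0.15,0.1,0.1],"rot":[0,0,0.3],"gripper":8.5}
    - {"offset":[-0.15,0.1,0.1],"rot":[0,0,0.3],"gripper":5}
    - {"offset":[-0.15,0.1,0.1],"rot":[0,0,0.3],"gripper":4}
    - {"offset":[-0.15,0.1,0.1],"rot":[0,0,0.3],"gripper":3}
    - {"offset":[-0.15,0.1,0.1],"rot":[0,0,0.3],"gripper":3}
    - {"offset":[-0.15,0.1,0.1],"rot":[0,0,0.3],"gripper":3}
    - {"offset":[-0.15,0.1,0.1],"rot":[0,0,0.3],"gripper":3}
    - {"offset":[-0.15,0.1,0.1],"rot":[0,0,0.3],"gripper":3}
  squeeze: 70

```text
time_s: 3.85
eef_pos: [520.5, -203.8, 162.4]
ee_rot: [0.0, 0.957, 0.291, 0.0]
force: [0.3, -0.2, 5.9]
grip_width: 0.399
grip_force: 69.6
```

```bash
python3 - <<'E'
from h import *
rel([520.5,-204.5,163],-56.1); s=sense(); print(s["grip_width"]*85.4,s["grip_force"],s["wrist_torque"])
h=98+(s["eef_pos"][2]-162)+54
print("h",h)
for sg in(1,-1):
  for a in(3,6,9,12,15,18,21,24,26):
    t=np.radians(a)*sg; print(a*sg,"dy %.2f dz %.2f"%((h*np.sin(t)-35*sg*(np.cos(t)-1))/10,(h*(1-np.cos(t))-35*sg*np.sin(t))/10))
E
```

```text
t 3.85 pos [ 520.5 -203.8  162.4] ydir -56.12 z [ 0.001 -0.001 -1.   ] F [ 0.3 -0.2  5.9] off cm [-0.04  0.05 -0.06] rotz -0.02
34.07987091327728 69.59485763756675 [-0.03659376  0.01927299  0.03098715]
h 152.35634036804865
3 dy 0.80 dz -0.16
6 dy 1.61 dz -0.28
9 dy 2.43 dz -0.36
12 dy 3.24 dz -0.39
15 dy 4.06 dz -0.39
18 dy 4.88 dz -0.34
21 dy 5.69 dz -0.24
24 dy 6.50 dz -0.11
26 dy 7.03 dz 0.01
-3 dy -0.80 dz -0.16
-6 dy -1.61 dz -0.28
-9 dy -2.43 dz -0.36
-12 dy -3.24 dz -0.39
-15 dy -4.06 dz -0.39
-18 dy -4.88 dz -0.34
-21 dy -5.69 dz -0.24
-24 dy -6.50 dz -0.11
-26 dy -7.03 dz 0.01
```

Emit:
step_arm:
  plan:
    - {"offset":[0,0.8,-0.16],"rot":[3,0,0],"gripper":3}
    - {"offset":[0,1.61,-0.28],"rot":[6,0,0],"gripper":3}
    - {"offset":[0,2.43,-0.36],"rot":[9,0,0],"gripper":3}
    - {"offset":[0,3.24,-0.39],"rot":[12,0,0],"gripper":3}
    - {"offset":[0,3.24,-0.39],"rot":[12,0,0],"gripper":3}
    - {"offset":[0,3.24,-0.39],"rot":[12,0,0],"gripper":3}

```text
time_s: 4.45
eef_pos: [537.1, -228.6, 164.8]
ee_rot: [-0.104, 0.951, 0.29, -0.032]
force: [-5.8, 8.2, 4.7]
grip_width: 0.4
grip_force: 70.2
```

```bash
python3 - <<'E'
from h import *
rel([0,0,0]); s=sense(); print(s["grip_width"]*85.4,s["grip_force"],s["wrist_torque"])
E
```

```text
t 4.45 pos [ 537.1 -228.6  164.8] ydir -56.11 z [-0.122  0.179 -0.976] F [-5.8  8.2  4.7] off cm [-31.8  -44.19  26.74] rotz None
34.17631904315089 70.23829994650441 [ 1.89020959  1.3177918  -0.03259933]
```

Emit:
step_arm:
  plan:
    - {"offset":[0,0.8,-0.16],"rot":[3,0,0],"gripper":3}
    - {"offset":[0,1.61,-0.28],"rot":[6,0,0],"gripper":3}
    - {"offset":[0,2.43,-0.36],"rot":[9,0,0],"gripper":3}
    - {"offset":[0,3.24,-0.39],"rot":[12,0,0],"gripper":3}
    - {"offset":[0,3.24,-0.39],"rot":[12,0,0],"gripper":3}
    - {"offset":[0,3.24,-0.39],"rot":[12,0,0],"gripper":3}

```text
time_s: 5.05
eef_pos: [555.0, -254.8, 161.9]
ee_rot: [-0.205, 0.934, 0.285, -0.063]
force: [-8.5, 12.8, 5.5]
grip_width: 0.405
grip_force: 71.2
```

```bash
python3 - <<'E'
from h import *
rel([0,0,0]); s=sense(); print(s["grip_width"]*85.4,s["grip_force"],s["wrist_torque"])
c=capture("side");np.savez("s2.npz",color=c["color"],W=cloud(c))
s=c["color"][150:320,220:390]
cv2.imwrite("pics/c2.png",cv2.resize(s,None,fx=3.4,fy=3.4,interpolation=cv2.INTER_CUBIC)[:,:,::-1])
h=152.4
for a in(-4,-8,-12,-16,-20,-24):
    t=np.radians(a); print(a,"dy %.2f dz %.2f"%((h*np.sin(t)-35*(np.cos(t)-1))/10,(h*(1-np.cos(t))-35*np.sin(t))/10))
E
```

```text
t 5.05 pos [ 555.  -254.8  161.9] ydir -56.07 z [-0.235  0.346 -0.908] F [-8.5 12.8  5.5] off cm [-31.77 -40.58  36.56] rotz None
34.61439016323057 71.1682082428888 [ 2.5194205   1.82236546 -0.05000171]
-4 dy -1.05 dz 0.28
-8 dy -2.09 dz 0.64
-12 dy -3.09 dz 1.06
-16 dy -4.07 dz 1.56
-20 dy -5.00 dz 2.12
-24 dy -5.90 dz 2.74
```

View pics/c2.png

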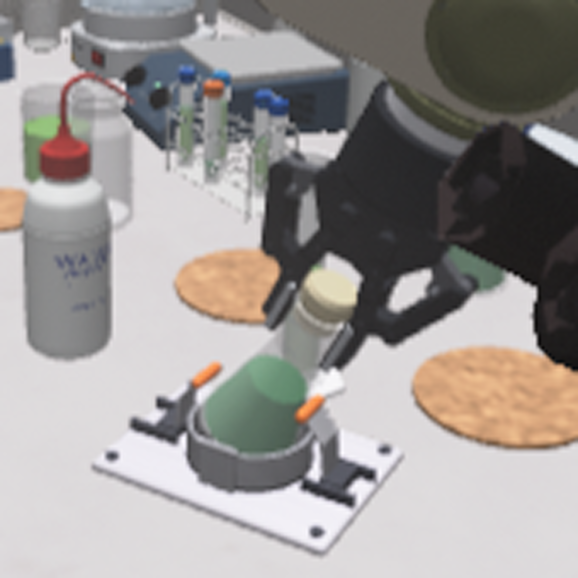

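The flask has tilted with its foot still in the cup, and the right roller at (310,408) has been pushed out. The left roller is at (206,375), and the fingers are clear of both. Next I'll return it upright.

Emit:
step_arm:
  plan:
    - {"offset":[0,-1.05,0.28],"rot":[-4,0,0],"gripper":3}
    - {"offset":[0,-2.09,0.64],"rot":[-8,0,0],"gripper":3}
    - {"offset":[0,-3.09,1.06],"rot":[-12,0,0],"gripper":3}
    - {"offset":[0,-4.07,1.56],"rot":[-16,0,0],"gripper":3}
    - {"offset":[0,-5.0,2.12],"rot":[-20,0,0],"gripper":3}
    - {"offset":[0,-5.9,2.74],"rot":[-24,0,0],"gripper":3}
    - {"offset":[0,-5.9,2.74],"rot":[-24,0,0],"gripper":3}
    - {"offset":[0,-5.9,2.74],"rot":[-24,0,0],"gripper":3}

```text
time_s: 5.9
eef_pos: [520.2, -203.2, 162.2]
ee_rot: [-0.0, 0.957, 0.292, 0.0]
force: [-0.3, 2.3, 7.3]
grip_width: 0.403
grip_force: 72.0
```

```bash
python3 - <<'E'
from h import *
rel([520.5,-203.8,162.4],-56.1); s=sense(); print(s["grip_width"]*85.4,s["grip_force"],s["wrist_torque"])
E
```

```text
t 5.9 pos [ 520.2 -203.2  162.2] ydir -56.1 z [-0.     0.001 -1.   ] F [-0.3  2.3  7.3] off cm [-0.01  0.07 -0.02] rotz -0.0
34.44053850899552 71.99220601032721 [ 0.63923814  0.24308788 -0.03168176]
```

Now the other way.

Emit:
step_arm:
  plan:
    - {"offset":[0,-0.8,-0.16],"rot":[-3,0,0],"gripper":3}
    - {"offset":[0,-1.61,-0.28],"rot":[-6,0,0],"gripper":3}
    - {"offset":[0,-2.43,-0.36],"rot":[-9,0,0],"gripper":3}
    - {"offset":[0,-3.24,-0.39],"rot":[-12,0,0],"gripper":3}
    - {"offset":[0,-3.24,-0.39],"rot":[-12,0,0],"gripper":3}
    - {"offset":[0,-3.24,-0.39],"rot":[-12,0,0],"gripper":3}

```text
time_s: 6.5
eef_pos: [503.4, -178.5, 166.1]
ee_rot: [0.102, 0.951, 0.29, 0.032]
force: [6.2, -10.0, -4.9]
grip_width: 0.403
grip_force: 72.8
```

Emit:
step_arm:
  plan:
    - {"offset":[0,-0.8,-0.16],"rot":[-3,0,0],"gripper":3}
    - {"offset":[0,-1.61,-0.28],"rot":[-6,0,0],"gripper":3}
    - {"offset":[0,-2.43,-0.36],"rot":[-9,0,0],"gripper":3}
    - {"offset":[0,-3.24,-0.39],"rot":[-12,0,0],"gripper":3}
    - {"offset":[0,-3.24,-0.39],"rot":[-12,0,0],"gripper":3}
    - {"offset":[0,-3.24,-0.39],"rot":[-12,0,0],"gripper":3}

```text
time_s: 7.1
eef_pos: [486.5, -152.0, 165.0]
ee_rot: [0.202, 0.935, 0.285, 0.063]
force: [6.5, -12.2, 4.2]
grip_width: 0.403
grip_force: 73.7
```

```bash
python3 - <<'E'
from h import *
rel([520.5,-203.8,162.4]); s=sense(); print(s["grip_width"]*85.4,s["grip_force"],s["wrist_torque"])
c=capture("side");np.savez("s3.npz",color=c["color"],W=cloud(c))
s=c["color"][150:320,220:390]
cv2.imwrite("pics/c3.png",cv2.resize(s,None,fx=3.4,fy=3.4,interpolation=cv2.INTER_CUBIC)[:,:,::-1])
E
```

```text
t 7.1 pos [ 486.5 -152.   165. ] ydir -56.13 z [ 0.234 -0.342 -0.91 ] F [  6.5 -12.2   4.2] off cm [-0.07  5.53  2.81] rotz None
34.389992777908546 73.71346788453593 [-2.5305477  -1.3316776  -0.08267239]
```

View pics/c3.png

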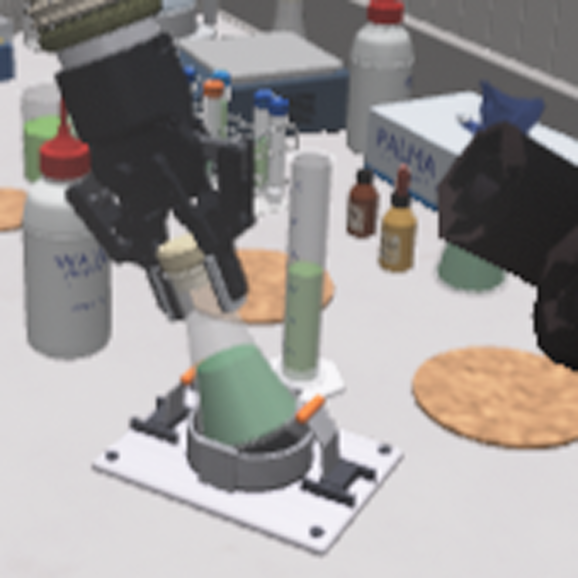

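The flask has now tilted the other way, and the left roller at (188,377) is pushed out. The right roller at (312,408) stayed back, and the gripper is clear of the wash bottle (70,160). Returning to upright and measuring the rollers.

Emit:
step_arm:
  plan:
    - {"offset":[0,1.05,0.28],"rot":[4,0,0],"gripper":3}
    - {"offset":[0,2.09,0.64],"rot":[8,0,0],"gripper":3}
    - {"offset":[0,3.09,1.06],"rot":[12,0,0],"gripper":3}
    - {"offset":[0,4.07,1.56],"rot":[16,0,0],"gripper":3}
    - {"offset":[0,5.0,2.12],"rot":[20,0,0],"gripper":3}
    - {"offset":[0,5.8,2.74],"rot":[24,0,0],"gripper":3}
    - {"offset":[0,5.8,2.74],"rot":[24,0,0],"gripper":3}
    - {"offset":[0,5.8,2.74],"rot":[24,0,0],"gripper":3}

```text
time_s: 7.95
eef_pos: [520.7, -204.3, 162.3]
ee_rot: [0.001, 0.957, 0.291, 0.001]
force: [1.0, -1.7, 10.9]
grip_width: 0.404
grip_force: 73.2
```

```bash
python3 - <<'E'
from h import *
rel([520.5,-203.8,162.4],-56.1); s=sense(); print(s["grip_width"]*85.4,s["grip_force"],s["wrist_torque"])
c=capture("side");np.savez("s4.npz",color=c["color"],W=cloud(c))
a=np.radians(-56.1);e=np.array([np.cos(a),np.sin(a)])
for n in("side0","s2","s3","s4"):
    d=np.load(n+".npz");W=d["W"];h=cv2.cvtColor(d["color"],cv2.COLOR_RGB2HSV)
    q=W[(np.linalg.norm(W[...,:2]-[520,-204],axis=-1)<70)&(h[...,0]<15)&(h[...,1]>150)&(W[...,2]>45)&(W[...,2]<68)]
    y=(q[:,:2]-[520,-204])@e
    print(n,[(int((k).sum()),y[k].mean().round(1)) for k in(y>0,y<0) if k.any()])
E
```

```text
t 7.95 pos [ 520.7 -204.3  162.3] ydir -56.17 z [ 0.002 -0.001 -1.   ] F [ 1.  -1.7 10.9] off cm [ 0.01 -0.05 -0.01] rotz -0.07
34.51547046051169 73.16301705344813 [-0.14673961  0.08889997  0.00272735]
side0 [(25, np.float64(35.7)), (16, np.float64(-28.9))]
s2 [(28, np.float64(43.4)), (16, np.float64(-28.6))]
s3 [(25, np.float64(44.4)), (5, np.float64(-37.9))]
s4 [(25, np.float64(44.0)), (18, np.float64(-37.0))]
```

The claws have moved about 8.3 and 8.1 mm, which is only just enough. There's plenty of time, so I'll rock a little further each way for margin.

Emit:
step_arm:
  plan:
    - {"offset":[0,0.8,-0.16],"rot":[3,0,0],"gripper":3}
    - {"offset":[0,1.61,-0.28],"rot":[6,0,0],"gripper":3}
    - {"offset":[0,2.43,-0.36],"rot":[9,0,0],"gripper":3}
    - {"offset":[0,3.24,-0.39],"rot":[12,0,0],"gripper":3}
    - {"offset":[0,4.06,-0.39],"rot":[15,0,0],"gripper":3}
    - {"offset":[0,4.88,-0.34],"rot":[18,0,0],"gripper":3}
    - {"offset":[0,5.69,-0.24],"rot":[21,0,0],"gripper":3}
    - {"offset":[0,6.5,-0.11],"rot":[24,0,0],"gripper":3}
    - {"offset":[0,7.3,0.07],"rot":[27,0,0],"gripper":3}
    - {"offset":[0,7.82,0.21],"rot":[29,0,0],"gripper":3}
    - {"offset":[0,7.82,0.21],"rot":[29,0,0],"gripper":3}
    - {"offset":[0,7.82,0.21],"rot":[29,0,0],"gripper":3}

```text
time_s: 9.2
eef_pos: [562.1, -265.6, 158.8]
ee_rot: [-0.245, 0.924, 0.282, -0.075]
force: [-9.0, 12.7, 8.6]
grip_width: 0.403
grip_force: 72.9
```

Emit:
step_arm:
  plan:
    - {"offset":[0,-1.31,0.36],"rot":[-5,0,0],"gripper":3}
    - {"offset":[0,-2.34,0.74],"rot":[-9,0,0],"gripper":3}
    - {"offset":[0,-3.34,1.18],"rot":[-13,0,0],"gripper":3}
    - {"offset":[0,-4.3,1.69],"rot":[-17,0,0],"gripper":3}
    - {"offset":[0,-5.23,2.27],"rot":[-21,0,0],"gripper":3}
    - {"offset":[0,-6.1,2.91],"rot":[-25,0,0],"gripper":3}
    - {"offset":[0,-6.95,3.61],"rot":[-29,0,0],"gripper":3}
    - {"offset":[0,-6.95,3.61],"rot":[-29,0,0],"gripper":3}
    - {"offset":[0,-6.95,3.61],"rot":[-29,0,0],"gripper":3}

```text
time_s: 10.1
eef_pos: [520.0, -203.2, 162.3]
ee_rot: [0.0, 0.957, 0.291, 0.0]
force: [-1.9, -0.6, 11.3]
grip_width: 0.398
grip_force: 73.5
```

```bash
python3 - <<'E'
from h import *
rel([520.5,-203.8,162.4],-56.1)
E
```

```text
t 10.1 pos [ 520.  -203.2  162.3] ydir -56.11 z [ 0.001 -0.001 -1.   ] F [-1.9 -0.6 11.3] off cm [ 0.01  0.08 -0.01] rotz -0.01
```

Emit:
step_arm:
  plan:
    - {"offset":[0,-0.8,-0.16],"rot":[-3,0,0],"gripper":3}
    - {"offset":[0,-1.61,-0.28],"rot":[-6,0,0],"gripper":3}
    - {"offset":[0,-2.43,-0.36],"rot":[-9,0,0],"gripper":3}
    - {"offset":[0,-3.24,-0.37],"rot":[-12,0,0],"gripper":3}
    - {"offset":[0,-4.06,-0.36],"rot":[-15,0,0],"gripper":3}
    - {"offset":[0,-4.88,-0.3],"rot":[-18,0,0],"gripper":3}
    - {"offset":[0,-5.69,-0.18],"rot":[-21,0,0],"gripper":3}
    - {"offset":[0,-6.5,-0.03],"rot":[-24,0,0],"gripper":3}
    - {"offset":[0,-7.3,0.15],"rot":[-27,0,0],"gripper":3}
    - {"offset":[0,-7.82,0.3],"rot":[-29,0,0],"gripper":3}
    - {"offset":[0,-7.82,0.3],"rot":[-29,0,0],"gripper":3}
    - {"offset":[0,-7.82,0.3],"rot":[-29,0,0],"gripper":3}

```text
time_s: 11.3
eef_pos: [478.7, -140.5, 160.4]
ee_rot: [0.242, 0.925, 0.282, 0.075]
force: [9.6, -18.3, 0.3]
grip_width: 0.404
grip_force: 75.4
```

Emit:
step_arm:
  plan:
    - {"offset":[0,1.31,0.36],"rot":[5,0,0],"gripper":3}
    - {"offset":[0,2.34,0.74],"rot":[9,0,0],"gripper":3}
    - {"offset":[0,3.34,1.18],"rot":[13,0,0],"gripper":3}
    - {"offset":[0,4.3,1.69],"rot":[17,0,0],"gripper":3}
    - {"offset":[0,5.23,2.25],"rot":[21,0,0],"gripper":3}
    - {"offset":[0,6.1,2.85],"rot":[25,0,0],"gripper":3}
    - {"offset":[0,6.9,3.55],"rot":[29,0,0],"gripper":3}
    - {"offset":[0,6.9,3.55],"rot":[29,0,0],"gripper":3}
    - {"offset":[0,6.9,3.55],"rot":[29,0,0],"gripper":3}

```text
time_s: 12.2
eef_pos: [520.5, -203.8, 162.3]
ee_rot: [0.001, 0.957, 0.291, 0.001]
force: [0.5, -1.4, 14.9]
grip_width: 0.404
grip_force: 74.5
```

```bash
python3 - <<'E'
from h import *
rel([520.5,-203.8,162.4],-56.1)
c=capture("side");np.savez("s5.npz",color=c["color"],W=cloud(c))
a=np.radians(-56.1);e=np.array([np.cos(a),np.sin(a)])
for n in("s4","s5"):
    d=np.load(n+".npz");W=d["W"];h=cv2.cvtColor(d["color"],cv2.COLOR_RGB2HSV)
    q=W[(np.linalg.norm(W[...,:2]-[520,-204],axis=-1)<70)&(h[...,0]<15)&(h[...,1]>150)&(W[...,2]>45)&(W[...,2]<68)]
    y=(q[:,:2]-[520,-204])@e
    print(n,[(int((k).sum()),y[k].mean().round(1)) for k in(y>0,y<0) if k.any()])
E
```

```text
t 12.2 pos [ 520.5 -203.8  162.3] ydir -56.17 z [ 0.003 -0.001 -1.   ] F [ 0.5 -1.4 14.9] off cm [ 0.    0.   -0.01] rotz -0.07
s4 [(25, np.float64(44.0)), (18, np.float64(-37.0))]
s5 [(22, np.float64(48.0)), (16, np.float64(-42.0))]
```

Both claws are now about 12–13 mm back. Lifting straight up.

Emit:
step_arm:
  plan:
    - {"offset":[0,0,-0.5],"rot":[0,0,0],"gripper":3}
    - {"offset":[0,0,-1],"rot":[0,0,0],"gripper":3}
    - {"offset":[0,0,-1.5],"rot":[0,0,0],"gripper":3}
    - {"offset":[0,0,-2],"rot":[0,0,0],"gripper":3}
    - {"offset":[0,0,-2],"rot":[0,0,0],"gripper":3}

```text
time_s: 12.75
eef_pos: [519.5, -202.4, 181.4]
ee_rot: [0.0, 0.957, 0.291, 0.0]
force: [0.0, -0.3, -0.8]
grip_width: 0.406
grip_force: 73.3
```

Emit:
step_arm:
  plan:
    - {"offset":[0,0,-1],"rot":[0,0,0],"gripper":3}
    - {"offset":[0,0,-2],"rot":[0,0,0],"gripper":3}
    - {"offset":[0,0,-4],"rot":[0,0,0],"gripper":3}
    - {"offset":[0,0,-6],"rot":[0,0,0],"gripper":3}
    - {"offset":[0,0,-9],"rot":[0,0,0],"gripper":3}
    - {"offset":[0,0,-12],"rot":[0,0,0],"gripper":3}
    - {"offset":[0,0,-15],"rot":[0,0,0],"gripper":3}
    - {"offset":[0,0,-18],"rot":[0,0,0],"gripper":3}
    - {"offset":[0,0,-20],"rot":[0,0,0],"gripper":3}
    - {"offset":[0,0,-21],"rot":[0,0,0],"gripper":3}
    - {"offset":[0,0,-21],"rot":[0,0,0],"gripper":3}
    - {"offset":[0,0,-21],"rot":[0,0,0],"gripper":3}

```text
time_s: 13.95
eef_pos: [519.2, -202.2, 389.9]
ee_rot: [-0.001, 0.957, 0.291, -0.0]
force: [-0.8, -0.1, -2.1]
grip_width: 0.4
grip_force: 73.3
```

```bash
python3 - <<'E'
from h import *
rel([492.5,250.5,393],-26)
s=sense(); print(s["grip_width"]*85.4,s["grip_force"],s["joints"].round(2))
c=capture("side")
cv2.imwrite("pics/c5.png",cv2.resize(c["color"][70:340,170:440],None,fx=2,fy=2)[:,:,::-1])
E
```

```text
t 13.95 pos [ 519.2 -202.2  389.9] ydir -56.12 z [-0.001  0.001 -1.   ] F [-0.8 -0.1 -2.1] off cm [ 23.02 -39.07  -0.27] rotz -30.12
34.17327310418495 73.31075830365535 [-0.58  0.34  1.23  0.    1.56  0.4 ]
```

View pics/c5.png

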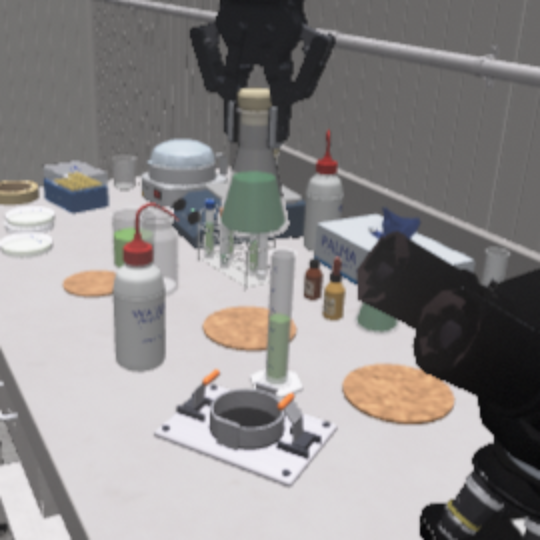

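The flask hangs upright at (253,170), free of the clamp, with both rollers back at (210,378) and (286,400). Carrying it high over the wash bottle.

Emit:
step_arm:
  plan:
    - {"offset":[0,0,-2],"rot":[0,0,0],"gripper":3}
    - {"offset":[1.5,-2.5,-2],"rot":[0,0,2],"gripper":3}
    - {"offset":[3.5,-6,-2],"rot":[0,0,5],"gripper":3}
    - {"offset":[5.9,-10,-2],"rot":[0,0,9],"gripper":3}
    - {"offset":[8.3,-14,-2],"rot":[0,0,13],"gripper":3}
    - {"offset":[10.6,-18,-2],"rot":[0,0,17],"gripper":3}
    - {"offset":[13,-22,-2],"rot":[0,0,21],"gripper":3}
    - {"offset":[15.3,-26,-2],"rot":[0,0,25],"gripper":3}
    - {"offset":[17.7,-30,-2],"rot":[0,0,28],"gripper":3}
    - {"offset":[20,-34,-2],"rot":[0,0,31],"gripper":3}
    - {"offset":[21.8,-37,-2],"rot":[0,0,34],"gripper":3}
    - {"offset":[23,-39.1,-2],"rot":[0,0,34],"gripper":3}

```text
time_s: 15.2
eef_pos: [491.6, 252.9, 409.5]
ee_rot: [0.0, 1.0, -0.001, -0.001]
force: [0.6, -0.5, -1.7]
grip_width: 0.405
grip_force: 73.3
```

Emit:
step_arm:
  plan:
    - {"offset":[0,0,0],"rot":[0,0,0],"gripper":3}
    - {"offset":[0,0,0],"rot":[0,0,0],"gripper":3}
    - {"offset":[0,0,0],"rot":[0,0,0],"gripper":3}

```text
time_s: 15.5
eef_pos: [492.5, 249.7, 410.3]
ee_rot: [0.0, 1.0, -0.001, -0.0]
force: [0.2, -0.5, -1.3]
grip_width: 0.402
grip_force: 73.3
```

```bash
python3 - <<'E'
from h import *
rel([492.5,250.5,158],-90)
c=capture("side");W=cloud(c)
near=np.linalg.norm(W[...,:2]-[492,251],axis=-1)<60
from scipy.optimize import least_squares
for a,b in((250,265),(270,290),(290,310)):
    q=W[near&(W[...,2]>a)&(W[...,2]<b)]
    if len(q)>8:
        s=least_squares(lambda p:np.linalg.norm(q[:,:2]-p[:2],axis=1)-p[2],[492,251,25],loss="soft_l1").x
        print(a,b,len(q),s.round(1))
E
```

```text
t 15.5 pos [492.5 249.7 410.3] ydir -90.17 z [-0.001 -0.    -1.   ] F [ 0.2 -0.5 -1.3] off cm [ 2.000e-02 -9.000e-02  2.523e+01] rotz -0.17
250 265 33 [490.6 246.4  31.8]
270 290 171 [490.8 247.8  30.6]
290 310 143 [491.2 248.8  26. ]
```

Emit:
step_arm:
  plan:
    - {"offset":[0,-0.1,3],"rot":[0,0,0],"gripper":3}
    - {"offset":[0,-0.1,6],"rot":[0,0,0],"gripper":3}
    - {"offset":[0,-0.1,9],"rot":[0,0,0],"gripper":3}
    - {"offset":[0,-0.1,12],"rot":[0,0,0],"gripper":3}
    - {"offset":[0,-0.1,15],"rot":[0,0,0],"gripper":3}
    - {"offset":[0,-0.1,18],"rot":[0,0,0],"gripper":3}
    - {"offset":[0,-0.1,21],"rot":[0,0,0],"gripper":3}
    - {"offset":[0,-0.1,23],"rot":[0,0,0],"gripper":3}
    - {"offset":[0,-0.1,24],"rot":[0,0,0],"gripper":3}
    - {"offset":[0,-0.1,24.6],"rot":[0,0,0],"gripper":3}
    - {"offset":[0,-0.1,24.6],"rot":[0,0,0],"gripper":3}
    - {"offset":[0,-0.1,24.6],"rot":[0,0,0],"gripper":3}

```text
time_s: 16.75
eef_pos: [492.7, 251.5, 165.8]
ee_rot: [-0.0, 1.0, -0.001, 0.001]
force: [0.4, -0.4, -1.2]
grip_width: 0.399
grip_force: 73.3
```

```bash
python3 - <<'E'
from h import *
rel([492.5,250.5,156.5],-90)
c=capture("side");W=cloud(c)
cv2.imwrite("pics/c6.png",cv2.resize(c["color"][100:240,140:310],None,fx=4,fy=4,interpolation=cv2.INTER_CUBIC)[:,:,::-1])
E
```

```text
t 16.75 pos [492.7 251.5 165.8] ydir -90.12 z [ 0.002  0.    -1.   ] F [ 0.4 -0.4 -1.2] off cm [-0.02  0.1   0.93] rotz -0.12
```

View pics/c6.png

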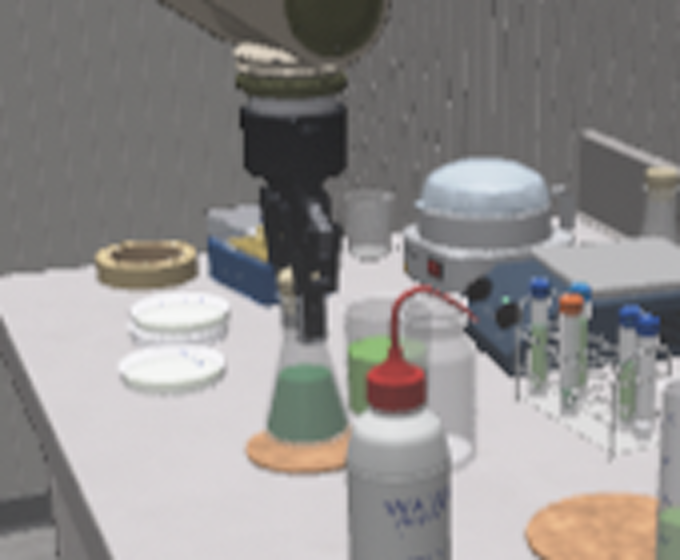

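The flask is centred just above the small coaster (at about (305,445)), with the beaker and small bottle clear. Lowering gently.

Emit:
step_arm:
  plan:
    - {"offset":[0,0,0.3],"rot":[0,0,0],"gripper":3}
    - {"offset":[0,0,0.6],"rot":[0,0,0],"gripper":3}
    - {"offset":[0,0,0.75],"rot":[0,0,0],"gripper":3}
    - {"offset":[0,0,0.85],"rot":[0,0,0],"gripper":3}
    - {"offset":[0,0,0.9],"rot":[0,0,0],"gripper":3}
    - {"offset":[0,0,0.9],"rot":[0,0,0],"gripper":3}
    - {"offset":[0,0,0.9],"rot":[0,0,0],"gripper":3}

```text
time_s: 17.5
eef_pos: [492.6, 251.5, 156.5]
ee_rot: [-0.0, 1.0, -0.001, 0.001]
force: [-1.5, -1.5, 5.8]
grip_width: 0.402
grip_force: 73.8
```

Contact at about 6 N, so I'll release, opening partway first, then fully.

Emit:
step_arm:
  plan:
    - {"offset":[0,0,0],"rot":[0,0,0],"gripper":3.8}
    - {"offset":[0,0,0],"rot":[0,0,0],"gripper":4.5}
    - {"offset":[0,0,0],"rot":[0,0,0],"gripper":5.5}
    - {"offset":[0,0,0],"rot":[0,0,0],"gripper":6.5}
    - {"offset":[0,0,0],"rot":[0,0,0],"gripper":6.5}
    - {"offset":[0,0,0],"rot":[0,0,0],"gripper":6.5}

```text
time_s: 18.1
eef_pos: [492.3, 251.5, 155.8]
ee_rot: [0.0, 1.0, -0.001, -0.0]
force: [-0.7, 1.1, 0.0]
grip_width: 0.766
grip_force: 0.0
```

Emit:
step_arm:
  plan:
    - {"offset":[0,0,-2],"rot":[0,0,0],"gripper":6.5}
    - {"offset":[0,0,-4],"rot":[0,0,0],"gripper":6.5}
    - {"offset":[0,0,-7],"rot":[0,0,0],"gripper":6.5}
    - {"offset":[0,0,-10],"rot":[0,0,0],"gripper":6.5}
    - {"offset":[0,0,-14],"rot":[0,0,0],"gripper":6.5}
    - {"offset":[0,0,-18],"rot":[0,0,0],"gripper":6.5}
    - {"offset":[-8,0,-20],"rot":[0,0,0],"gripper":6.5}
    - {"offset":[-8,0,-20],"rot":[0,0,0],"gripper":6.5}
    - {"offset":[-8,0,-20],"rot":[0,0,0],"gripper":6.5}
    - {"offset":[-8,0,-20],"rot":[0,0,0],"gripper":6.5}

```text
time_s: 19.1
eef_pos: [412.1, 251.8, 356.2]
ee_rot: [-0.0, 1.0, -0.001, 0.001]
force: [0.8, -0.7, -0.6]
grip_width: 0.762
grip_force: 0.0
```

```bash
python3 - <<'E'
from h import *
from scipy.optimize import least_squares
rel([492.5,250.5,156.5],-90)
c=capture("side");W=cloud(c)
for a,b in((16,40),(40,70),(85,115),(118,138)):
    q=W[(np.linalg.norm(W[...,:2]-[492,251],axis=-1)<48)&(W[...,2]>a)&(W[...,2]<b)]
    if len(q)>8:
        s=least_squares(lambda p:np.linalg.norm(q[:,:2]-p[:2],axis=1)-p[2],[492,251,25],loss="soft_l1").x
        print(a,b,len(q),s.round(1))
cv2.imwrite("pics/c7.png",cv2.resize(c["color"][100:310,140:360],None,fx=2.8,fy=2.8,interpolation=cv2.INTER_CUBIC)[:,:,::-1])
E
```

```text
t 19.1 pos [412.1 251.8 356.2] ydir -90.09 z [ 0.001  0.    -1.   ] F [ 0.8 -0.7 -0.6] off cm [ 8.02  0.12 19.97] rotz -0.09
16 40 167 [491.3 250.4  30.9]
40 70 172 [491.4 250.6  24.2]
85 115 99 [491.2 249.7  15.7]
118 138 90 [490.8 247.4  13.8]
```

View pics/c7.png

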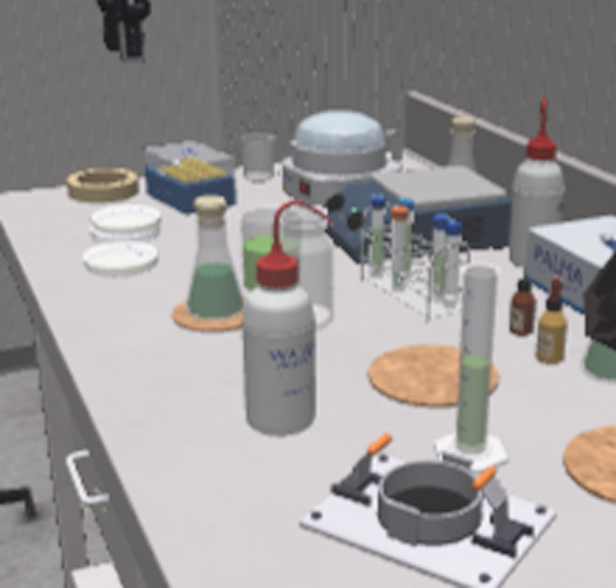

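The flask stands upright at (212,280), centred on the small coaster. The claws are back and the bystanders haven't moved.

```bash
python3 -c "
from rig import *
print(finish_job())"
```

```text
the job is handed in; nothing more can be done
None
```

The flask was rocked free, pushing both claws back about 12–13 mm. It was then lifted straight out and now stands upright within about 2 mm of the centre of the smallest coaster, released; the job was handed in at about 19 s.

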